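Find the rattling carton and show it to the tag reader

TASK

Three identical sealed cartons stand in the wooden rack, and in one of them a steel piece has come loose. Lift cartons out one at a time and shake them briskly to and fro along their longer side until you find the one that rattles, putting every quiet one you tried back upright in the rack; then hold the rattling carton upright and still, in the gripper, about a hand's breadth (100 mm) above the middle of the tag reader's window. Finish while holding it there: do not put it down, and leave the other things on the worktop alone.

Things in the scene. Friction and masses are not known exactly. Their poses are not given: they have to be found in the camera images.
- rack: Low plywood rack, fixed, 150 (x) by 320 (y) mm; origin at the centre of its underside, y along its row of three bays, z up. Board 8 mm thick, lips 12 mm high at x = -72 and +72 mm. Dividers 6 mm thick, 110 mm long, top 30 mm above the worktop, at y = -157, -50, +50, +157 mm: bays about 94 mm long in y, open upward, each with one carton standing on the board.
- bay_left (a point): Middle of the +y bay, 30.5 mm above the worktop: within 6 mm the centre of the carton standing there (half-way up), its sides parallel to the rack within 0.08 rad. The point has the rack's axes and stays with it. Cartons: brown, rigid, 51 mm (rack x) by 70 mm (rack y) by 45 mm high, 0.28 to 0.42 kg; all look alike, and weight does not tell them apart.
- bay_middle (a point): The same for the middle bay, 100 mm from the others. Which bay has the carton with the loose piece changes. The loose steel piece, about 0.3 kg, slides up to 17 mm either way along the carton's 70 mm side, 7 mm either way across it, 14 mm up and down.
- bay_right (a point): The same for the -y bay. The loose piece has slight friction: it slides when the carton is tilted over 10 degrees or stopped briskly; it is felt as a knock, or afterwards as a shift of the centre of mass. The contents of the two quiet cartons are packed tight and do not move.
- reader_window (a point): Centre of the dark square window (70 mm) on top of the tag reader, a low grey fixed desk unit 110 by 110 mm; the window is its highest face, 26 mm above the worktop. z up.
- brass_mould: Bystander: small plain brass cylinder, 42 mm across, 39 mm high; origin at the centre of its underside.
- cork_block: Bystander: cork block 45 x 60 x 35 mm; origin at the centre of its underside.
- optic_mould: Bystander: ribbed brass mould with a wider rim, 60 mm across, 57 mm high; origin at the centre of its underside.
- tape_roll: Bystander: roll of masking tape lying flat, 69 mm across, 19 mm high; origin at the centre of its underside.
- graphite_block: Bystander: black graphite block 50 x 70 x 22 mm; origin at the centre of its underside.

How it is judged:
By the outcome, as a careful person would: the job done as asked, in the order asked, and still so for the second after the job is handed in, while the arm keeps its last pose, push and grip.
It also fails if it takes over 64 s, if anything falls off the work surface, if the arm or the gripper's body presses on something with over 40 N, if the wrist force passes 120 N, or if a joint passes its speed limit or range.

ROBOT

A 6-joint arm with a two-finger parallel gripper is mounted at the origin on a cart in front of the work surface, level with it; the furniture and walls round the work are solid. World frame = base frame: x ahead of the robot, y to its left, z up, the work surface at z = 0. Lengths are in m, angles in rad, forces in N, time in s.
With the tool pointing down it reaches from about 0.4 to 0.825 m from the base axis. Payload 7 kg.
Tool frame: the origin (TCP) lies on the centre line of the jaws, within the pads' length; the fingertips stand arm.tip_reach ahead of it and the grasp point (between the pads) lies 5 mm behind it (arm.tip_reach is the distance from the TCP to the fingertips, in m); z points along the fingers, y is the line along which they close (so a half turn about z gives the same grasp; the last joint's range is limited). The gripper opens to 88 mm and grips with 3 to 60 N. Pads are 19 mm wide; open, the fingers measure 130 mm over their backs; the gripper's body (78 mm by 193 mm) begins 47 mm behind the grasp point.
Start: joints at [1.584, 0.359, 0.012, 0, -1.224, -0.288], TCP at [0.183, 0.65, 0.241] pointing down, gripper open.
Joint ranges: [-3.07, 3.07], [-1.43, 2.12], [-1.02, 1.25], [-3.03, 1.67], [-3.05, -0], [-3.03, 3.03]. Speed limits (rad/s): [2.39, 2.39, 3.01, 3.14, 3.14, 3.14].

INTERFACE

Orientations are given as [roll, pitch, yaw] about the fixed x, y, z axes, in that order (R = Rz(yaw) Ry(pitch) Rx(roll)).
In Python, from station import status, optics, order, arm gives the robot as it stands. The module is installed in compiled form; this text tells all that it offers.
- The arm moves only by the shell command python3 -m jog 'ROWS' [FORCE]. ROWS is JSON, a list of rows, each a list of 3 entries, a list of its own where there are three numbers: the gripper command: -1 is shut, 1 is fully open, values between are in proportion, then the shift along the tool's x, y, z in mm, then the turn about the tool's z in rad. A call has 1 to 20 rows; each row is the pose to reach, as a shift and turn from the pose commanded when the call began, along the tool's axes at that moment; what a row does not reach only later rows make up. A row lasts 1/8 s, in which the tool goes at most 62.5 mm and 10.7 degrees, less where a joint would pass 70% of its speed; a pose out of reach is approached as far as the arm can. A call with a gripper value outside its range is refused whole. The fingers move at their own pace and stop on an object; FORCE is the grip in N (left out, the last holds). Time passes only in rows, so rows that repeat a pose let the fingers close. It gives the time, the measured TCP pose, the force, the opening and the grip force at its end, in the units of the state.
- status.get_state(): the state, without advancing time (a new reading comes with each control period).
- optics.grab_frame(name): name is "scene" or "top" or "wrist"; returns a dict with "color" (384x512x3 uint8, red, green, blue), "mtx" (3x3 intrinsics, pixels), "cam_to_world" (4x4, takes a point from camera to world coordinates). Camera axes: x right, y down, z forward; pixel columns grow to the right and rows downward; lengths in m; the calibration is good to about 2 mm. A picture is of the moment at which its call begins. There is no depth.
- order.job_done(): hands the job in; it is judged then, once.
The state is a dict: "t": time; "q": joint angles; "qd": joint speeds; "joint_efforts": joint torques, N m; "eef_pos": TCP position; "ee_rot": TCP orientation; "force": force on the tool from outside, world axes, zero at the start; "moment": the same for the moment, N m; "width": finger opening in m; "gripper_force": force on a finger pad.
Only numpy, scipy, OpenCV 4.12 (cv2) and the standard library are available. Lean on these libraries where they do the work, as an engineer would, in place of code of your own. Each camera call takes 0.05 s, during which the arm holds its last target. There are 200 camera calls.

## Working session

There is one attempt and no reset: what is moved stays moved. The work goes in short steps, Python scripts to look and compute and a shell command to move; the robot and the scene stay as the last step left them, time stands still between calls to the robot, and variables do not carry over. Pictures are saved under pics/ and viewed, at most 10 in all, crops included, and the job is handed in when it is done.

```bash
mkdir -p pics; python3 - <<'E'
from station import status, optics, arm
import cv2,numpy as np
s=status.get_state(); print({k:np.round(v,3).tolist() for k,v in s.items()}, arm.tip_reach)
for n in("top","scene"):
    f=optics.grab_frame(n); cv2.imwrite(f"pics/{n}0.png",f["color"][:,:,::-1]); print(n,np.round(f["mtx"],1).tolist(),np.round(f["cam_to_world"],3).tolist())
E
```

```text
{'t': 0.0, 'q': [1.584, 0.359, 0.011, -0.0, -1.224, -0.288], 'qd': [-0.001, -0.001, 0.001, -0.002, 0.001, 0.002], 'joint_efforts': [0.001, -58.272, 29.305, 6.997, 0.007, -0.0], 'eef_pos': [0.183, 0.649, 0.24], 'ee_rot': [3.14, -0.0, -0.275], 'force': [0.15, 0.077, -0.027], 'moment': [0.004, -0.031, -0.05], 'gripper_force': 0.0, 'width': 0.088} 0.014
top [[397.8, 0.0, 252.3], [0.0, 397.8, 192.9], [0.0, 0.0, 1.0]] [[-0.006, -0.995, 0.095, 0.375], [-1.0, 0.008, 0.017, 0.073], [-0.017, -0.095, -0.995, 1.382], [0.0, 0.0, 0.0, 1.0]]
scene [[494.3, 0.0, 255.3], [0.0, 494.3, 187.8], [0.0, 0.0, 1.0]] [[0.718, -0.482, 0.502, -0.334], [-0.696, -0.496, 0.519, -0.812], [-0.002, -0.722, -0.692, 1.209], [0.0, 0.0, 0.0, 1.0]]
```

View pics/top0.png

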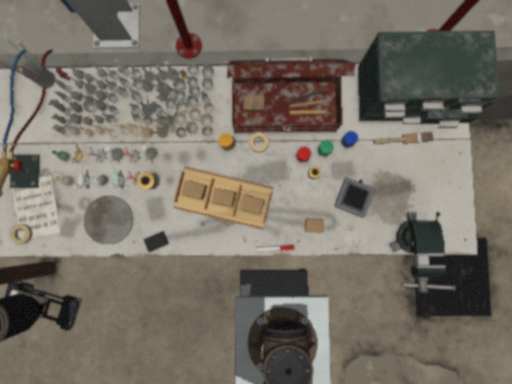

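View pics/scene0.png

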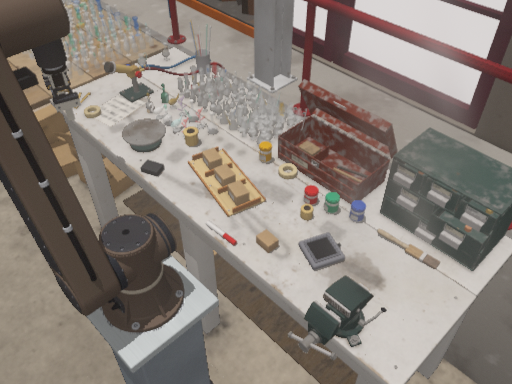

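The top view shows the rack with its cartons near (195,190), (223,198) and (252,204), and the reader near (355,196). I'll enlarge that strip.

```bash
cat > h.py <<'E'
import numpy as np
def px2w(f,u,v,z):
    M=f["cam_to_world"]; d=M[:3,:3]@np.linalg.inv(f["mtx"])@[u,v,1]; o=M[:3,3]
    return o+d*(z-o[2])/d[2]
def w2px(f,p):
    M=f["cam_to_world"]; c=M[:3,:3].T@(np.asarray(p)-M[:3,3]); q=f["mtx"]@c; return q[:2]/q[2]
E
python3 - <<'E'
from station import optics
import cv2
f=optics.grab_frame("top")["color"][155:240,165:385,::-1]
cv2.imwrite("pics/crop1.png",cv2.resize(f,None,fx=3.6,fy=3.6,interpolation=cv2.INTER_CUBIC))
E
```

```text
(no output)
```

View pics/crop1.png

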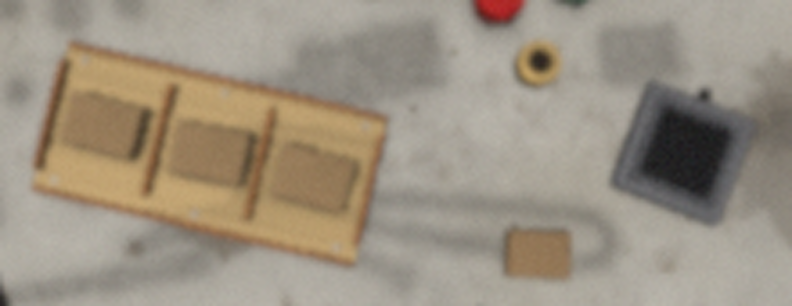

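```bash
cat > est.py <<'E'
from station import optics
from h import *
f=optics.grab_frame("top")
P=lambda x,y,z: px2w(f,x/3.6+165-.36,y/3.6+155-.36,z)
c=[P(*k,.016) for k in[(70,42),(387,117),(355,265),(33,187)]]
m=np.mean(c,0); ax=(c[0]-c[1]+c[3]-c[2])/2; yaw=np.arctan2(ax[1],ax[0])-np.pi/2
print("rack",m.round(3),"yaw",yaw.round(3),np.linalg.norm(ax).round(3))
for n,o in(("L",.1),("M",0),("R",-.1)): print(n,(m[:2]+o*np.array([-np.sin(yaw),np.cos(yaw)])).round(3))
for k in[(104,126),(212,153),(314,177)]: print("carton",P(*k,.053).round(3))
w=[P(*k,.026) for k in[(658,102),(733,122),(712,198),(640,178)]]; print("win",np.mean(w,0).round(3))
E
python3 est.py
```

```text
rack [0.492 0.197 0.016] yaw -0.243 0.316
L [0.516 0.294]
M [0.492 0.197]
R [0.468 0.1  ]
carton [0.514 0.294 0.053]
carton [0.488 0.192 0.053]
carton [0.465 0.097 0.053]
win [ 0.49  -0.254  0.026]
```

```bash
python3 -m jog '[[1,[100,60,0],0.19],[1,[200,120,30],0.38],[1,[300,180,50],0.57],[1,[415,252,70],0.76],[1,[415,252,80],0.95],[1,[415,252,80],1.14],[1,[415,252,80],1.33],[1,[415,252,80],1.54],[0.7,[415,252,80],1.54],[0.7,[415,252,80],1.54],[0.7,[415,252,80],1.54]]' 40
cat > look.py <<'E'
import sys,cv2
from station import status,optics
from h import *
s=status.get_state(); print({k:np.round(s[k],3).tolist() for k in("t","q","eef_pos","ee_rot","force","moment","width","gripper_force")})
n,out=sys.argv[1:3]; f=optics.grab_frame(n); cv2.imwrite(out,f["color"][:,:,::-1]); np.savez("f_"+n,**f)
E
python3 look.py wrist pics/w1.png
```

```text
t: 1.58
eef_pos: [0.514, 0.2949, 0.1607]
ee_rot: [-3.141, 0.0, -1.813]
force: [-1.0, -0.1, 0.6]
width: 0.0746
gripper_force: 0.0
{'t': 1.575, 'q': [0.851, 0.288, -0.284, 0.0, -0.999, -1.093], 'eef_pos': [0.514, 0.295, 0.161], 'ee_rot': [-3.141, 0.0, -1.813], 'force': [-0.988, -0.145, 0.556], 'moment': [0.096, -0.076, 0.039], 'width': 0.075, 'gripper_force': 0.0}
```

View pics/w1.png

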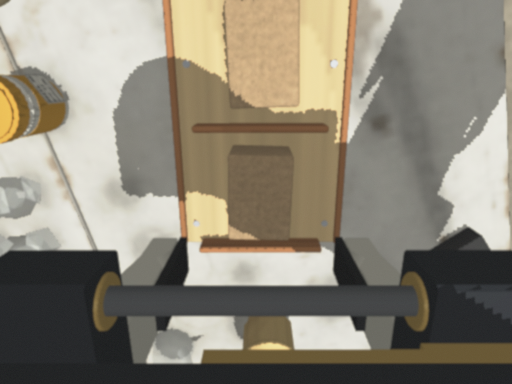

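The wrist view shows the left carton's top face near (234..292,153) to (228..292,240), with the end divider at row 245 and the middle carton above it. Next I'll turn these into positions.

```bash
python3 - <<'E'
from h import *
f=dict(np.load("f_wrist.npz"))
for n,u,v,z in[("L far l",232,155,.053),("L far r",293,155,.053),("L near l",228,239,.053),("L near r",292,239,.053),("M near l",229,107,.053),("M near r",299,107,.053),("div l",192,128,.03),("div r",328,128,.03),("enddiv l",200,242,.03),("enddiv r",321,242,.03)]: print(n,px2w(f,u,v,z).round(3))
print(f["cam_to_world"].round(3).tolist(), w2px(f,[.514,.294,.053]))
E
```

```text
L far l [0.526 0.257 0.053]
L far r [0.482 0.268 0.053]
L near l [0.548 0.322 0.053]
L near r [0.498 0.335 0.053]
M near l [0.519 0.223 0.053]
M near r [0.471 0.235 0.053]
div l [0.554 0.233 0.03 ]
div r [0.45  0.258 0.03 ]
enddiv l [0.577 0.329 0.03 ]
enddiv r [0.474 0.355 0.03 ]
[[-0.971, 0.229, 0.073, 0.494], [0.24, 0.924, 0.297, 0.213], [0.001, 0.306, -0.952, 0.304], [0.0, 0.0, 0.0, 1.0]] [260.19954574 196.90698267]
```

```bash
python3 -m jog '[[0.7,[0,0,50],0],[0.7,[0,0,90],0],[0.7,[0,0,115],0],[0.7,[0,0,130],0],[0.7,[0,0,130],0],[0.7,[0,0,130],0],[-1,[0,0,130],0],[-1,[0,0,130],0],[-1,[0,0,130],0],[-1,[0,0,130],0],[-1,[0,0,130],0]]' 45; python3 -c "
from station import status;s=status.get_state();print(s['force'].round(2),s['moment'].round(3))"
```

```text
t: 3.0
eef_pos: [0.5144, 0.2947, 0.031]
ee_rot: [-3.141, 0.0, -1.815]
force: [-1.0, -0.8, 5.9]
width: 0.0501
gripper_force: 44.8
[-0.97 -0.82  5.92] [-0.082  0.384 -0.015]
```

```bash
cat > m.py <<'E'
from station import status
import numpy as np
s=status.get_state(); c,n=np.cos(s['ee_rot'][2]),np.sin(s['ee_rot'][2]); M=s['moment'];F=s['force']
print("tool-y moment",round(n*M[0]-c*M[1],4),"tool-x",round(c*M[0]+n*M[1],4),"F",F.round(2),"w",s['width'])
E
python3 -m jog '[[-1,[0,0,-20],0],[-1,[0,0,-60],0],[-1,[0,0,-110],0],[-1,[0,0,-150],0],[-1,[0,0,-150],0],[-1,[0,0,-150],0],[-1,[0,0,-150],0],[-1,[0,0,-150],0]]'; python3 m.py
python3 -m jog '[[-1,[-50,0,0],0],[-1,[10,0,0],0],[-1,[-50,0,0],0],[-1,[10,0,0],0],[-1,[10,0,0],0],[-1,[10,0,0],0],[-1,[10,0,0],0],[-1,[10,0,0],0],[-1,[10,0,0],0]]'; python3 m.py
python3 -m jog '[[-1,[50,0,0],0],[-1,[-10,0,0],0],[-1,[50,0,0],0],[-1,[-10,0,0],0],[-1,[-10,0,0],0],[-1,[-10,0,0],0],[-1,[-10,0,0],0],[-1,[-10,0,0],0],[-1,[-10,0,0],0]]'; python3 m.py
```

```text
t: 4.0
eef_pos: [0.5138, 0.2941, 0.1792]
ee_rot: [3.14, -0.002, -1.815]
force: [-0.0, 0.3, -2.8]
width: 0.05
gripper_force: 44.8
tool-y moment -0.1 tool-x 0.0583 F [-0.02  0.34 -2.8 ] w 0.04998392809034948
t: 5.12
eef_pos: [0.5118, 0.2851, 0.1807]
ee_rot: [-3.141, 0.0, -1.815]
force: [0.1, -0.1, -2.0]
width: 0.0496
gripper_force: 44.8
tool-y moment -0.0772 tool-x 0.0864 F [ 0.05 -0.14 -2.02] w 0.04958575841605308
t: 6.25
eef_pos: [0.5142, 0.2943, 0.1808]
ee_rot: [-3.141, 0.0, -1.815]
force: [-0.6, -0.5, -2.5]
width: 0.0501
gripper_force: 44.8
tool-y moment -0.0697 tool-x 0.0684 F [-0.62 -0.5  -2.47] w 0.05007498743042753
```

```bash
cat > m.py <<'E'
from station import status,optics
import numpy as np
R=[]
for i in range(6):
    s=status.get_state(); c,n=np.cos(s['ee_rot'][2]),np.sin(s['ee_rot'][2]); M=s['moment']
    R.append([n*M[0]-c*M[1],c*M[0]+n*M[1],*s['force']]); optics.grab_frame("top")
R=np.array(R); print("My,Mx,F",R.mean(0).round(3),"sd",R.std(0).round(3))
E
python3 -m jog '[[-1,[-60,0,0],0],[-1,[0,0,0],0],[-1,[-60,0,0],0],[-1,[0,0,0],0],[-1,[0,0,0],0],[-1,[0,0,0],0],[-1,[0,0,0],0],[-1,[0,0,0],0]]'|grep -v rot; python3 m.py
python3 -m jog '[[-1,[60,0,0],0],[-1,[0,0,0],0],[-1,[60,0,0],0],[-1,[0,0,0],0],[-1,[0,0,0],0],[-1,[0,0,0],0],[-1,[0,0,0],0],[-1,[0,0,0],0]]'|grep -v rot; python3 m.py
```

```text
t: 7.25
eef_pos: [0.5143, 0.2949, 0.1809]
force: [-0.9, -0.9, -2.4]
width: 0.0501
gripper_force: 44.8
My,Mx,F [-0.086  0.033 -0.268 -0.015 -3.137] sd [0.022 0.024 0.45  0.601 0.374]
t: 8.55
eef_pos: [0.5142, 0.2942, 0.1808]
force: [1.2, 0.2, -3.2]
width: 0.0498
gripper_force: 44.8
My,Mx,F [-0.083  0.04  -0.044 -0.319 -3.069] sd [0.025 0.023 0.658 0.566 0.272]
```

The centre of mass doesn't shift, so the left carton is quiet. Putting it back.

```bash
python3 -m jog '[[-1,[0,0,50],0],[-1,[0,0,100],0],[-1,[0,0,130],0],[-1,[0,0,143],0],[-1,[0,0,149],0],[-1,[0,0,149],0],[-1,[0,0,149],0]]'
python3 -m jog '[[0.7,[0,0,0],0],[0.7,[0,0,0],0],[0.7,[0,0,0],0],[0.7,[0,0,0],0],[0.7,[0,0,-30],0],[0.7,[0,0,-80],0],[0.7,[0,0,-130],0],[0.7,[0,0,-130],0],[0.7,[0,0,-130],0]]'
python3 look.py wrist pics/w2.png
```

```text
t: 9.72
eef_pos: [0.5148, 0.2951, 0.0328]
ee_rot: [-3.14, 0.002, -1.815]
force: [0.1, -0.4, -3.4]
width: 0.0494
gripper_force: 44.8
t: 10.85
eef_pos: [0.514, 0.2944, 0.1615]
ee_rot: [3.141, 0.0, -1.815]
force: [-0.3, 0.1, -1.0]
width: 0.0744
gripper_force: 0.0
{'t': 10.85, 'q': [0.85, 0.287, -0.284, -0.0, -1.0, -1.094], 'eef_pos': [0.514, 0.294, 0.161], 'ee_rot': [3.141, 0.0, -1.815], 'force': [-0.282, 0.115, -1.013], 'moment': [0.105, -0.031, -0.011], 'width': 0.074, 'gripper_force': 0.0}
```

View pics/w2.png

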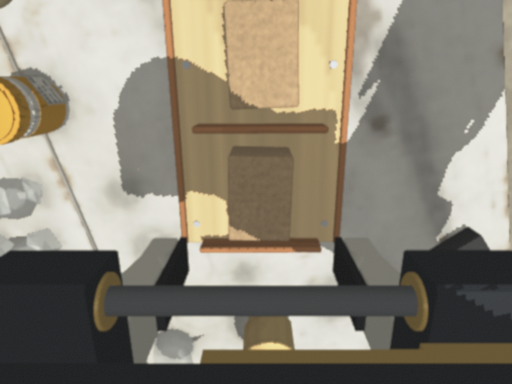

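The left carton stands as it did before, top at (228..293,155..240), and the middle one spans (226..299, 0..107). On to the middle carton.

```bash
python3 -m jog '[[0.7,[55,2,0],0],[0.7,[105,2,0],0],[0.7,[105,2,0],0],[0.7,[105,2,50],0],[0.7,[105,2,90],0],[0.7,[105,2,115],0],[0.7,[105,2,130],0],[0.7,[105,2,130],0],[-1,[105,2,130],0],[-1,[105,2,130],0],[-1,[105,2,130],0],[-1,[105,2,130],0],[-1,[105,2,130],0]]' 45
python3 -m jog '[[-1,[0,0,-20],0],[-1,[0,0,-60],0],[-1,[0,0,-110],0],[-1,[0,0,-150],0],[-1,[0,0,-150],0],[-1,[-60,0,-150],0],[-1,[0,0,-150],0],[-1,[-60,0,-150],0],[-1,[0,0,-150],0],[-1,[0,0,-150],0],[-1,[0,0,-150],0],[-1,[0,0,-150],0]]'; python3 m.py
python3 -m jog '[[-1,[60,0,0],0],[-1,[0,0,0],0],[-1,[60,0,0],0],[-1,[0,0,0],0],[-1,[0,0,0],0],[-1,[0,0,0],0],[-1,[0,0,0],0],[-1,[0,0,0],0]]'|grep -v rot; python3 m.py
```

```text
t: 12.52
eef_pos: [0.4873, 0.1934, 0.0324]
ee_rot: [-3.141, 0.001, -1.815]
force: [-2.5, -0.9, 6.2]
width: 0.0499
gripper_force: 44.6
t: 14.02
eef_pos: [0.4869, 0.1933, 0.1811]
ee_rot: [3.141, -0.0, -1.815]
force: [-0.1, -0.3, -3.8]
width: 0.0497
gripper_force: 45.0
My,Mx,F [-0.156  0.037  0.26  -0.133 -3.443] sd [0.054 0.018 0.569 0.214 0.419]
t: 15.32
eef_pos: [0.4868, 0.1928, 0.1817]
force: [-0.5, -1.0, -3.4]
width: 0.0495
gripper_force: 45.0
My,Mx,F [-0.034  0.055 -0.295 -0.556 -3.596] sd [0.026 0.018 0.412 0.37  0.588]
```

That is a shift of about 0.12 N m. I'll repeat the shake to confirm it.

```bash
python3 -m jog '[[-1,[-60,0,0],0],[-1,[0,0,0],0],[-1,[-60,0,0],0],[-1,[0,0,0],0],[-1,[0,0,0],0],[-1,[0,0,0],0],[-1,[0,0,0],0],[-1,[0,0,0],0]]'|grep -v rot; python3 m.py
python3 -m jog '[[-1,[60,0,0],0],[-1,[0,0,0],0],[-1,[60,0,0],0],[-1,[0,0,0],0],[-1,[0,0,0],0],[-1,[0,0,0],0],[-1,[0,0,0],0],[-1,[0,0,0],0]]'|grep -v rot; python3 m.py
```

```text
t: 16.62
eef_pos: [0.4871, 0.1935, 0.1817]
force: [-0.4, 0.7, -4.0]
width: 0.0499
gripper_force: 45.0
My,Mx,F [-0.149  0.052 -0.017 -0.163 -3.624] sd [0.017 0.046 0.414 0.382 0.55 ]
t: 17.92
eef_pos: [0.4868, 0.1928, 0.1816]
force: [0.1, 0.3, -3.9]
width: 0.0497
gripper_force: 45.0
My,Mx,F [-0.074  0.031 -0.224  0.298 -3.269] sd [0.026 0.023 0.263 0.577 0.376]
```

The shift repeats, so the middle carton rattles. I'll carry it to the reader.

```bash
python3 -m jog '[[-1,[20,-5,0],0],[-1,[55,-14,0],0],[-1,[95,-24,0],0],[-1,[135,-35,0],0],[-1,[175,-45,0],0],[-1,[215,-55,0],0],[-1,[255,-65,0],0],[-1,[295,-76,0],0],[-1,[335,-86,0],0],[-1,[370,-95,10],0],[-1,[400,-103,20],0],[-1,[422,-108,30],0],[-1,[433,-111,38],0],[-1,[433,-111,40],0],[-1,[433,-111,40],0],[-1,[433,-111,40],0],[-1,[433,-111,40],0]]'
python3 look.py wrist pics/w3.png; python3 look.py scene pics/s3.png >/dev/null
```

```text
t: 20.35
eef_pos: [0.4903, -0.2534, 0.142]
ee_rot: [-3.141, 0.0, -1.814]
force: [-0.7, 0.2, -3.1]
width: 0.05
gripper_force: 45.0
{'t': 20.35, 'q': [-0.122, 0.244, -0.395, 0.0, -0.931, -0.121], 'eef_pos': [0.49, -0.253, 0.142], 'ee_rot': [-3.141, 0.0, -1.814], 'force': [-0.677, 0.231, -3.075], 'moment': [0.03, -0.085, -0.02], 'width': 0.05, 'gripper_force': 44.998}
```

View pics/w3.png

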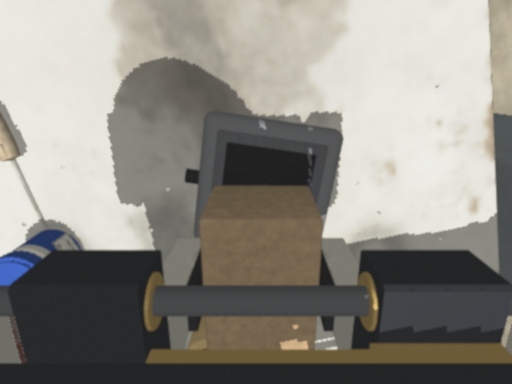

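View pics/s3.png

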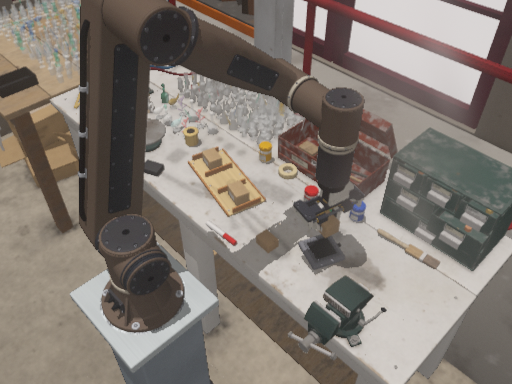

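The wrist view shows the carton upright over the reader. The reader's window has its far corners at about (224,143) and (317,153). The scene view shows the left and right cartons still in the rack. A quick check of the window centre against the TCP.

```bash
python3 - <<'E'
from h import *
f=dict(np.load("f_wrist.npz"))
a,b=px2w(f,224,143,.026)[:2],px2w(f,317,153,.026)[:2]
d=(b-a); n=np.array([-d[1],d[0]])*1; n/=np.linalg.norm(n); 
mid=(a+b)/2
for s in(1,-1): print(a.round(3),b.round(3),np.linalg.norm(d).round(3),(mid+s*.035*n).round(3))
E
```

```text
[ 0.507 -0.3  ] [ 0.44  -0.276] 0.071 [ 0.462 -0.321]
[ 0.507 -0.3  ] [ 0.44  -0.276] 0.071 [ 0.486 -0.255]
```

```bash
python3 -m jog '[[-1,[0,0,0],0],[-1,[0,0,0],0],[-1,[0,0,0],0],[-1,[0,0,0],0]]' && python3 -c "
from station import order;print(order.job_done())"
```

```text
t: 20.95
eef_pos: [0.49, -0.2539, 0.1415]
ee_rot: [3.142, 0.0, -1.815]
force: [-0.7, -0.2, -3.2]
width: 0.0499
gripper_force: 45.0
the job is handed in; nothing more can be done
None
```

The middle carton was the one that rattled; it is held upright and still over the reader window, its underside about 90 mm above it, and the job is handed in. The left carton was quiet and is back in the rack, and the right one was not touched.

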